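# Set a vacuum pump to purge: shut its inlet, drop the ballast knob in its notch

## Task

Get the vacuum pump ready to purge its oil. First swing the inlet-valve lever from along the pipe to squarely across it, right up to its stop but without leaning on the stop. Then lift the sprung gas-ballast knob out of its shut notch, turn it counter-clockwise (seen from above) round to the purge notch, feel for that notch and let the knob drop fully home in it, never forcing its tooth against the rings; let go, and leave the other things on the bench where they are.

Things in the scene. Friction and masses are not known exactly. Their poses are not given: they have to be found in the camera images.
- pump: Vacuum pump fixed on a white drip tray (370 x 420 mm, rim 14 mm). Origin on the bench under it; offsets below are in its axes, heights above the bench. z up, y along the pump from oil box (-y) to motor (+y), x towards the cold trap. Oil box with aluminium cover: x -66 to 66, y -168 to -27, top 150 mm. On it a filler plug (10 mm high) at (-45, -148), exhaust stub (17 mm) at (46, -148).
- inlet_port (a point): Middle of the pump's inlet port, at (0, 20) on the pump, 144 mm high. From here a 26 mm pipe goes up, bends at 198 mm height and runs along the pump's +x through the valve at (65, 20) to the cold trap (92 mm wide, 242 mm high) at (155, 20). Its 40 mm flanges reach 218 mm. The motor beside it spans y 42 to 200, top 147 mm, its terminal box to 169 mm high at (-12, 118).
- inlet_lever (a joint): Angle of the inlet-valve lever, rad. 0 = open: it lies along the pipe and points to the pump's -x. It grows as the lever swings clockwise seen from above; at 1.57 the tab meets the stop: closed, pointing to the pump's +y. Starts between 0 and 0.3. Turning it takes about 0.25 N m (3 to 4 N at the handle) and it stays where it is left.
- lever_pivot (a point): Point on the lever's vertical turning axis, at the height of the middle of the handle (237 mm above the bench). Fixed to the pump.
- lever_end (a point): Centre line of the lever's black handle, 80 mm from the turning axis. The handle is 16 mm wide and 12 mm high (231 to 243 mm above the bench) and reaches from 40 to 106 mm from the axis.
- stop_tab (a point): Middle of a small steel tab under the lever, on the other side of its axis (8 mm wide, 9 to 27 mm from the axis), which meets a fixed lug when the lever is closed. It must not be pressed on the lug with more than 80 N, that is about 22 N at the handle's 80 mm point.
- ballast_lift (a joint): How far the ballast knob is lifted, m: 0 = fully down, home in a notch; at 0.0045 to 0.006 the tooth rests on the rings, above it is clear of them; 0.012 = upper end of its travel. A spring and the knob's weight draw it down: lifting takes 8 N at 0 and 12.5 N at 0.012.
- ballast_knob (a joint): Turn of the ballast knob from the shut notch, rad, growing counter-clockwise seen from above; 0 with up to 0.05 of play at the start. The purge notch is in an outer ring that the fitter clamped where the air flow was right: anywhere from 0.96 to 1.48 (55 to 85 degrees), not listed, to be felt for or seen. The knob drops in within about 0.05 of its middle. End of turn 1.75.
- knob_grip (a point): Point in the knob's black bar grip, on the turning axis; rises with the knob; 196 mm above the bench when home. The bar is 50 mm long along this point's x, 14 mm thick along its y, from 24 mm below to 14 mm above the point, free to grasp from above on both long sides. Under it a skirt of 40 mm diameter. A steel pointer under the bar points along +x and carries the tooth.
- knob_base (a point): On the knob's axis on the oil-box cover, 150 mm high. An 86 mm flange carries two index rings, tops 14 mm above this point: a bright inner one (45 to 60 mm across) with the shut notch and a wide gap at the purge side, a dark outer one (60 to 77 mm) with the purge notch and a wide gap at the shut side. Sliding the tooth on them takes under 0.1 N m. Shut, it is 35 degrees clockwise of the pump's +x.
- index_tooth: The knob's steel tooth under the pointer: 14 mm (radial) x 8 x 8 mm, origin at its middle, 30.5 mm from the turning axis, x outward. Home, it stands 6 mm deep in an 11 mm wide notch. The force on it must stay below 35 N (about 1 N m of turning; the spring alone rests it on the rings with about 10 N).
- clamp_ring: Bystander: loose aluminium clamp ring, 52 mm across, 14 mm high, lying on the tray on the robot's side of the pump.
- oil_bottle: Bystander: clear bottle of pump oil, 56 mm across, 130 mm high, on the tray on the robot's side of the motor.
- amber_bottle: Bystander: amber bottle, 68 mm across, 150 mm high.
- beaker: Bystander: glass beaker, 70 mm across, 90 mm high.
- casserole: Bystander: white porcelain bowl, 110 mm across, 50 mm high.
- flask: Bystander: conical glass flask, 80 mm across, 118 mm high.
- driver: Bystander: screwdriver with a black handle, lying on the bench.

How it is judged:
On the way, in this order (a step that is already met when the one before it is completed fails the run):
1. the inlet lever is closed, across the pipe within about 4 degrees of its stop (value of joint inlet_lever above 1.5 rad), for 0.2 s.
2. the ballast knob is lifted clear of the shut notch (value of joint ballast_lift above 0.0035 m and value of joint ballast_knob above 0.1 rad), for 0.1 s.
3. the ballast knob has dropped home in the purge notch (value of joint ballast_lift below 0.0015 m and value of joint ballast_knob above 0.85 rad), for 0.2 s.
At the end, for the whole second after the job is handed in: The inlet lever stands across the pipe within 4 degrees of its stop, the ballast knob is in the purge notch and within 1.5 mm of fully down, and both are released (all of step 3 and value of joint inlet_lever above 1.5 rad); the robot touches nothing.
It fails at once if the knob's tooth is forced against a ring with more than 35 N (turned without lifting, turned on after it has dropped, or pressed down) (contact force between index_tooth and anything else above 35 N).
It fails at once if the lever is leaned on its stop: over 80 N at the stop tab (about 22 N at the handle) (contact force between inlet_lever_c3 and anything else above 80 N).
It fails at once if a bystander is shifted by more than 20 mm or knocked over (distance of any of clamp_ring, oil_bottle, amber_bottle, beaker, casserole, flask, driver from where it was at the start of the episode above 0.02 m or angle between any of oil_bottle, amber_bottle, flask, beaker's own z axis and vertical above 0.5 rad).
It also fails if it takes over 72 s, if anything falls off the work surface, if the arm or the gripper's body presses on something with over 40 N, if the wrist force passes 120 N, or if a joint passes its speed limit or range.

## Robot

A 6-joint arm with a two-finger parallel gripper is mounted at the origin on the work surface. World frame = base frame: x ahead of the robot, y to its left, z up, the work surface at z = 0. Lengths are in m, angles in rad, forces in N, time in s.
With the tool pointing down it reaches from about 0.375 to 0.975 m from the base axis. Payload 3.8 kg.
Tool frame: the origin (TCP) lies midway between the tips of the shut fingers; the grasp point (between the pads) lies 19 mm behind it; z points along the fingers, y is the line along which they close (so a half turn about z gives the same grasp; the last joint's range is limited). The gripper opens to 88 mm and grips with 3 to 60 N. Pads are 18 mm wide; open, the fingers measure 123 mm over their backs; the gripper's body (75 mm by 187 mm) begins 45 mm behind the grasp point.
Start: joints at [1.214, 0.264, 1.604, -0, 1.274, -0.037], TCP at [0.212, 0.641, 0.239] pointing down, gripper open.
Joint ranges: [-2.63, 2.63], [-0.94, 2.18], [0.31, 2.57], [-1.31, 4.45], [0, 2.66], [-2.55, 2.55]. Speed limits (rad/s): [2.57, 2.57, 3.14, 3.14, 3.14, 3.14].

## Interface

Orientations are given as a rotation vector (axis times angle).
In Python, from cell import manip, inverse_kinematics, cams, order gives the robot as it stands. Calls block until the motion is done:
- manip.move_pose(position, orientation): joint-space move of the TCP to a pose.
- manip.move_linear(position, rate=0.15, rot=None): straight line of the TCP; rot=None keeps the orientation; rate is the mean speed in m/s.
- manip.set_joints(angles): joint-space move.
- manip.set_gripper(opening, force=None): finger opening in m; force is the grip in N (None keeps the last); returns when the fingers have stopped.
- manip.dwell(seconds).
- inverse_kinematics(position, orientation): joint angles nearest the present ones, or None.
- manip.state(): the state.
- cams.capture(name): name is "side" or "top"; returns a dict with "image" (420x560x3 uint8, blue, green, red), "z_map" (420x560 float32, m along the optical axis (not along the pixel's ray), 0 where there is no reading), "intrinsics" (3x3 intrinsics, pixels), "k1" (the pictures are not rectified: a ray, as slopes to the right and down, at radius r is drawn at 1 + k1 r^2 times it, then the intrinsics apply), "position" and "orientation" of the camera in the world. Camera axes: x right, y down, z forward; pixel columns grow to the right and rows downward; lengths in m; the calibration is good to about 2 mm. A picture is of the moment at which its call begins.
A pose or a line that the arm cannot do raises manip.IKError and nothing moves.
- order.close_job(): hands the job in; it is judged then, once.
The state is a dict: "clock": time; "joint_pos": joint angles; "joint_velocities": joint speeds; "tau": joint torques, N m; "tool_pos": TCP position; "tcp_rot": TCP orientation; "contact_force": force on the tool from outside, world axes, zero at the start; "moment": the same for the moment, N m; "gripper_width": finger opening in m; "grasp_force": force on a finger pad.
Only numpy, scipy, OpenCV 4.12 (cv2) and the standard library are available. Lean on these libraries where they do the work, as an engineer would, in place of code of your own. Each camera call takes 0.05 s, during which the arm holds its last target. There are 200 camera calls.

## Working session

There is one attempt and no reset: what is moved stays moved. The work goes in short steps, each a Python script; the robot and the scene stay as the last script left them, time stands still between calls to the robot, and variables do not carry over. Pictures are saved under pics/ and viewed, at most 10 in all, crops included, and the job is handed in when it is done.

```bash
ls; mkdir -p pics; cat > h.py <<'E'
import numpy as np, cv2
from scipy.spatial.transform import Rotation as R
from cell import manip, inverse_kinematics, cams, order
def world(c,u,v,z=None):
    """pixel -> world via depth map, or via plane at height z"""
    K=c["intrinsics"]; 
    p=cv2.undistortPoints(np.array([[[u,v]]],float),K,np.array([c["k1"],0,0,0.]))[0,0]
    d=np.array([p[0],p[1],1.]); M=rot(c["orientation"]); o=np.array(c["position"])
    if z is None: return o+M@(d*float(c["z_map"][int(round(v)),int(round(u))]))
    w=M@d; return o+w*(z-o[2])/w[2]
def rot(o):
    o=np.array(o); return o if o.shape==(3,3) else R.from_rotvec(o).as_matrix()
E
python3 - <<'E'
from h import *
import pickle
for n in("top","side"):
    c=cams.capture(n); cv2.imwrite(f"pics/{n}0.png",c["image"]); pickle.dump(c,open(f"{n}0.pkl","wb"))
    print(n,c["position"],c["orientation"],c["intrinsics"],c["k1"])
print(manip.state())
E
```

```text
pics
top [0.28272146 0.00197432 1.56506543] [-2.15907632  2.11197777 -0.15639517] [[447.65308549   0.         283.90157209]
 [  0.         447.65308549 220.30236436]
 [  0.           0.           1.        ]] 0.03192682094137711
side [ 0.32463532 -0.83060375  0.95348541] [-2.30495352  0.25167032 -0.10136915] [[416.56246561   0.         280.48446562]
 [  0.         416.56246561 212.18091   ]
 [  0.           0.           1.        ]] -0.09231774244413822
{'clock': 0.1, 'joint_pos': array([ 1.21413240e+00,  2.64671265e-01,  1.60521060e+00,  1.35609292e-05,
        1.27370459e+00, -3.69221520e-02]), 'joint_velocities': array([-6.36597600e-04,  8.17265025e-05, -5.23434899e-03,  1.89875881e-03,
       -1.09951361e-03,  3.99816522e-04]), 'tau': array([ 6.80404373e-04, -5.03625441e+01, -3.58070004e+01,  7.32115447e-02,
        2.33935862e-02, -2.93537823e-05]), 'tool_pos': array([0.21195808, 0.64019264, 0.23753142]), 'tcp_rot': array([-5.00054315e-01, -3.10113069e+00,  3.06702321e-03]), 'contact_force': array([ 0.39561116, -0.66393204,  0.42104466]), 'moment': array([0.04280065, 0.02079957, 0.00406544]), 'grasp_force': 0.0, 'gripper_width': 0.08813521790532686}
```

View pics/top0.png

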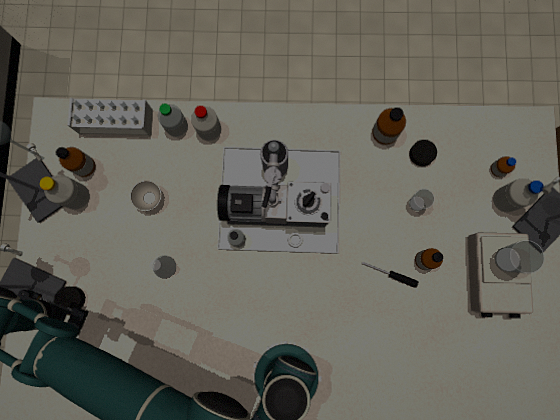

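View pics/side0.png

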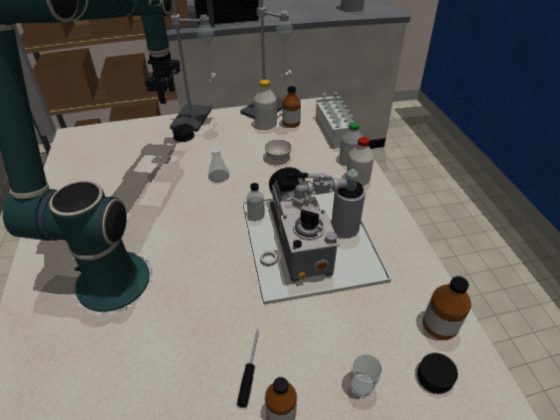

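The top picture shows the pump at about (280,200), its motor to the left (world +y) and the cold trap up (world +x). So the pump axes roughly match the world axes. I'll enlarge it.

```bash
python3 - <<'E'
from h import *
import pickle
for n,(u,v,w,h,s) in dict(top=(212,135,133,100,6),side=(240,160,130,97,6)).items():
    c=pickle.load(open(n+"0.pkl","rb")); im=c["image"][v:v+h,u:u+w]
    im=cv2.convertScaleAbs(cv2.resize(im,None,fx=s,fy=s,interpolation=cv2.INTER_CUBIC),alpha=1.3,beta=15)
    for i in range(0,w,20): cv2.putText(im,str(u+i),(i*s,10),0,.35,(0,255,255),1); cv2.line(im,(i*s,12),(i*s,18),(0,255,255),1)
    for i in range(0,h,20): cv2.putText(im,str(v+i),(0,i*s+4),0,.35,(0,255,255),1)
    cv2.imwrite(f"pics/{n}0c.png",im)
E
```

```text
(no output)
```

View pics/top0c.png

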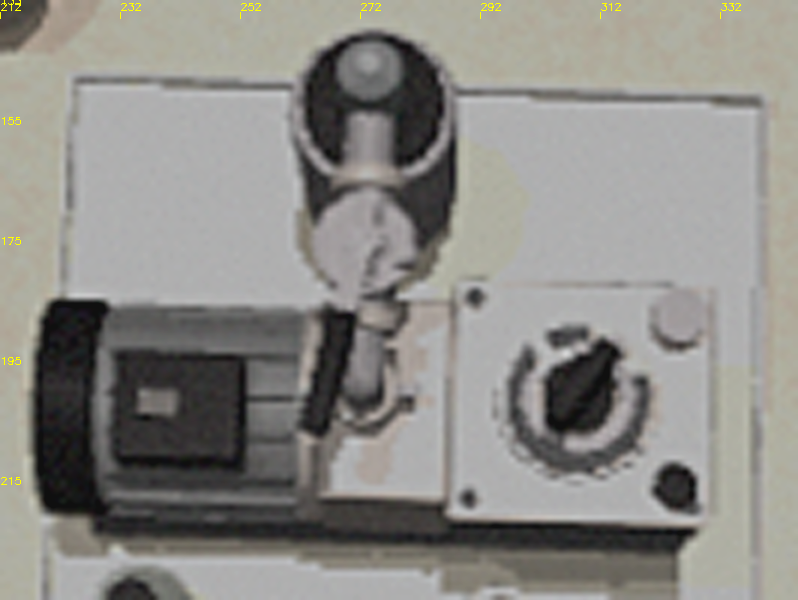

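View pics/side0c.png

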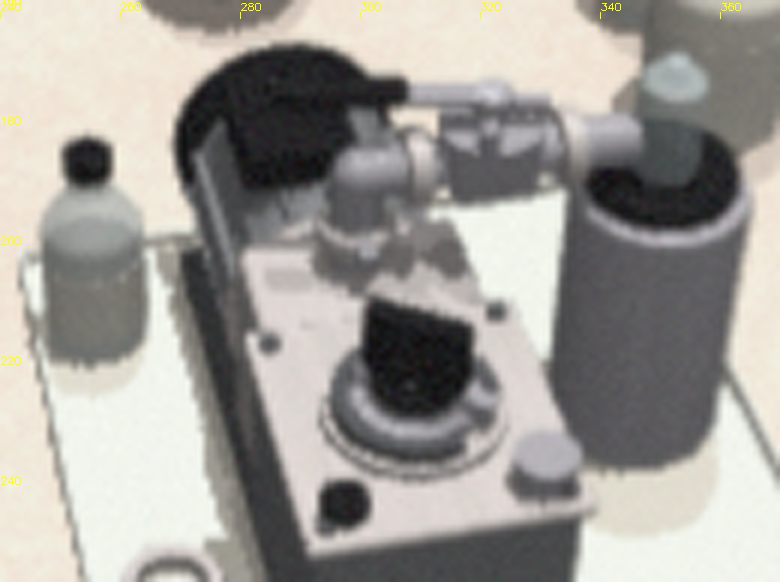

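The top crop shows these pixel positions:
- Cover corners: about (287.8,182.2), (330.3,182.5), (328.7,222) and (287,220.8).
- Lever handle: from (268.7,187) to (264.2,206.7), so it's turned about 13° from open.
- Knob rings: centred near (308.3,202), with the pointer up and to the right.
- Dark ring: a gap about 35° left of "up" looks like the purge notch, at roughly 1.2 rad.

Next I'll fit the pump pose.

```bash
cat >> h.py <<'E'
E
python3 - <<'E'
from h import *
import pickle
from scipy.optimize import least_squares
t=pickle.load(open("top0.pkl","rb")); s=pickle.load(open("side0.pkl","rb"))
T=lambda x,y:(212+x/6-.4,135+y/6-.4); S=lambda x,y:(240+x/6-.4,160+y/6-.4)
obs=[(t,T(455,283),66,-27,150),(t,T(710,285),66,-168,150),(t,T(700,522),-66,-168,150),(t,T(450,515),-66,-27,150),
(t,T(675,485),-45,-148,160),(t,T(678,316),46,-148,167),(t,T(372,102),155,20,242),
(s,S(312,552),-66,-168,150),(s,S(592,508),66,-168,150),(s,S(345,497),-45,-148,160),(s,S(545,452),46,-148,167)]
W=np.array([world(c,*p,z=z/1000)[:2] for c,p,_,_,z in obs]); P=np.array([[x,y] for _,_,x,y,_ in obs])/1000
def f(q):
    c,s_=np.cos(q[2]),np.sin(q[2]); return P@np.array([[c,s_],[-s_,c]])+q[:2]-W
r=least_squares(lambda q:f(q).ravel(),[.4,.1,0],loss="soft_l1",f_scale=.002); q=r.x
print(q); print((f(q)*1000).round(1))
print("knob by ring top", world(t,*T(578,403),z=.164),"bar top",world(t,*T(583,386),z=.210))
print("side ring", world(s,*S(414,405),z=.164),"flange",world(s,*S(414,420),z=.15))
inv=lambda w:np.array([[np.cos(q[2]),np.sin(q[2])],[-np.sin(q[2]),np.cos(q[2])]])@(w[:2]-q[:2])
for p in (T(578,403),): print("pumpframe",inv(world(t,*p,z=.164)))
a,b=world(t,*T(340,312),z=.243),world(t,*T(313,430),z=.243); print("lever",a,b,inv(a),inv(b))
print("bar ends",inv(world(t,*T(563,425),z=.21)),inv(world(t,*T(612,345),z=.21)))
for p in [(290,170),(296,168)]: print(world(s,*p))
print("depth knob",world(t,*T(583,386)),"cover",world(t,*T(490,320)))
E
```

```text
[ 0.56665431  0.03681494 -0.00373053]
[[ 0.6 -0.4]
 [-1.6 -3.7]
 [-4.  -7.6]
 [-4.4  0.2]
 [-0.9 -2. ]
 [-0.  -2.1]
 [18.6  2.4]
 [-1.   1.4]
 [ 5.5  2.8]
 [ 0.9  2. ]
 [ 1.6  1.2]]
knob by ring top [ 0.56440958 -0.0568668   0.164     ] bar top [ 0.56412158 -0.0573751   0.21      ]
side ring [ 0.56299033 -0.06875321  0.164     ] flange [ 0.56469767 -0.06456644  0.15      ]
pumpframe [-0.00189523 -0.09368946]
lever [0.59275359 0.06707719 0.243     ] [0.53195493 0.07890676 0.243     ] [0.0259862  0.03035941] [-0.03485616  0.04196208]
bar ends [-0.02284123 -0.08431086] [ 0.01973358 -0.10874473]
[0.5790273  0.21632911 0.14346813]
[ 0.65008533  0.41196747 -0.00225887]
depth knob [ 0.56547315 -0.05766016  0.20349156] cover [ 0.61222003 -0.0093828   0.14832209]
```

The pixel picks only agree to a few mm, so I'll refine with the depth map: point clouds cut by height.

```bash
cat >> h.py <<'E'
def cloud(c):
    h,w=c["z_map"].shape; v,u=np.mgrid[:h,:w]
    p=cv2.undistortPoints(np.stack([u,v],-1).reshape(-1,1,2).astype(float),c["intrinsics"],np.array([c["k1"],0,0,0.]))[:,0]
    d=c["z_map"].reshape(-1,1)*np.c_[p,np.ones(len(p))]
    return (d@rot(c["orientation"]).T+np.array(c["position"])).reshape(h,w,3)
E
python3 - <<'E'
from h import *
import pickle
for n in("top","side"):
    c=pickle.load(open(n+"0.pkl","rb")); X=cloud(c).reshape(-1,3)
    def sel(lo,hi,x0,x1,y0,y1): return X[(X[:,2]>lo)&(X[:,2]<hi)&(X[:,0]>x0)&(X[:,0]<x1)&(X[:,1]>y0)&(X[:,1]<y1)]
    rect=lambda p:cv2.minAreaRect((p[:,:2]*1000).astype(np.float32))
    p=sel(.141,.157,.45,.68,-.16,.008); print(n,"cover",len(p),np.median(p[:,2]),rect(p))
    for lo,hi in((.195,.22),(.205,.22)):
        p=sel(lo,hi,.52,.61,-.10,-.02); 
        if len(p)>5: print("bar",len(p),p.mean(0),p[:,2].max(),rect(p))
    p=sel(.16,.175,.50,.62,-.115,0); print("ring",len(p),rect(p),cv2.minEnclosingCircle((p[:,:2]*1000).astype(np.float32)))
    p=sel(.226,.255,.5,.62,0.02,.12); print("lever",len(p),np.median(p[:,2]),rect(p))
    p=sel(.226,.26,.66,.80,-.02,.13); print("trap",len(p),np.median(p[:,2]),rect(p),cv2.minEnclosingCircle((p[:,:2]*1000).astype(np.float32)))
E
```

```text
top cover 1143 0.14998555623983956 ((567.3462524414062, -60.71991729736328), (132.27828979492188, 136.4059600830078), 0.4614139497280121)
bar 80 [ 0.56628092 -0.05539581  0.20866736] 0.21538582453921062 ((567.5162963867188, -55.850074768066406), (13.837861061096191, 50.32616424560547), 54.08218765258789)
bar 68 [ 0.56704599 -0.05529909  0.20993616] 0.21538582453921062 ((567.587890625, -55.749427795410156), (13.648299217224121, 50.3155517578125), 53.99187088012695)
ring 320 ((567.558349609375, -64.74991607666016), (96.8958969116211, 105.30224609375), 88.40882110595703) ((567.467529296875, -76.87303924560547), 62.54045104980469)
lever 148 0.24077670224177983 ((574.9655151367188, 71.58372497558594), (16.231830596923828, 90.00682067871094), 78.11225128173828)
trap 84 0.23076743467419225 ((701.5769653320312, 50.521690368652344), (75.06590270996094, 31.567766189575195), 16.623300552368164) ((699.81298828125, 54.35820388793945), 38.28271484375)
side cover 1168 0.1481319745596799 ((565.8811645507812, -63.384971618652344), (143.20977783203125, 132.59007263183594), 89.10060119628906)
bar 125 [ 0.56487785 -0.06292822  0.20429117] 0.2103168617521045 ((565.3355712890625, -60.63653564453125), (15.878035545349121, 49.773414611816406), 56.718994140625)
bar 74 [ 0.56566547 -0.06134332  0.2074135 ] 0.2103168617521045 ((565.2529907226562, -60.150291442871094), (15.32308292388916, 49.06117630004883), 56.36689758300781)
ring 311 ((577.8043823242188, -72.38861083984375), (64.40596008300781, 105.99856567382812), 71.71281433105469) ((579.8740844726562, -73.55805969238281), 57.04116439819336)
lever 155 0.2381210943670975 ((575.46875, 65.30326843261719), (17.118932723999023, 92.49005889892578), 79.10554504394531)
trap 69 0.2289846427388167 ((723.9400024414062, 52.57115936279297), (30.325321197509766, 29.60635757446289), 89.232177734375) ((722.8524780273438, 52.52779006958008), 16.41930389404297)
```

The two cameras agree to about 2–5 mm. The averages give:
- Pump origin: (0.5666, 0.0365), yaw about -0.5°.
- Lever pivot: (0.632, 0.056), handle at about 0.2 rad.
- Knob axis: (0.5665, -0.058).

I'll push the lever with the fingers shut, following its arc and watching the force.

```bash
cat >> h.py <<'E'
PIV=np.array([.632,.056])
def down(ang):
    """tool pointing down with its y axis at heading ang"""
    y=np.array([np.cos(ang),np.sin(ang),0]); z=np.array([0,0,-1.]); return R.from_matrix(np.c_[np.cross(y,z),y,z]).as_rotvec()
def push(th,off,z,r=.080,flip=0):
    d=np.array([-np.cos(th),np.sin(th)]); t=np.array([np.sin(th),np.cos(th)])
    return np.r_[PIV+r*d-off*t,z], down(np.arctan2(d[1],d[0])+flip)
E
python3 - <<'E'
from h import *
for f in(0,np.pi):
    print([None if (j:=inverse_kinematics(*push(th,.018,.228,flip=f))) is None else j.round(2) for th in(.1,.8,1.57)])
j=[inverse_kinematics(*push(.2,.03,.228,flip=f)) for f in(0,np.pi)]
f=[0,np.pi][int(np.argmin([9 if q is None else abs(q[5]) for q in j]))]
print("flip",f)
p=manip.state()["tool_pos"]; manip.set_gripper(0.0,20)
manip.move_linear([p[0],p[1],.34],rate=.25)
P,o=push(.2,.036,.33,flip=f); manip.move_pose(P,o); 
s=manip.state(); print(s["clock"],s["contact_force"],s["gripper_width"],s["joint_pos"].round(2),s["tool_pos"]-P)
manip.move_linear([P[0],P[1],.229],rate=.15)
s=manip.state(); print(s["clock"],s["contact_force"],s["tool_pos"])
for n in("top","side"):
    c=cams.capture(n); u,v,w,h=(212,135,133,100) if n=="top" else (240,130,130,97)
    cv2.imwrite(f"pics/{n}1.png",cv2.resize(c["image"][v:v+h,u:u+w],None,fx=3,fy=3))
a,b=[cv2.imread(f"pics/{n}1.png") for n in("top","side")]; m=min(len(a),len(b)); cv2.imwrite("pics/m1.png",np.hstack([a[:m],b[:m]]))
E
```

```text
[None, array([ 0.13,  0.08,  1.84, -0.  ,  1.22, -2.21]), array([ 0.18,  0.18,  1.72,  0.  ,  1.24, -1.39])]
[array([ 0.04,  0.04,  1.88, -0.  ,  1.22,  0.14]), array([ 0.13,  0.08,  1.84, -0.  ,  1.22,  0.93]), array([ 0.18,  0.18,  1.72, -0.  ,  1.24,  1.75])]
flip 3.141592653589793
4.4083 [ 0.46357548 -0.58195947  0.19509323] 0.00047866645487383813 [ 0.02 -0.02  1.76  0.    1.41  0.22] [6.34838619e-05 7.80537116e-04 3.02456460e-05]
5.2333 [-0.4956144  -0.06207066  0.02462356] [0.54709149 0.03675105 0.22991525]
```

View pics/m1.png

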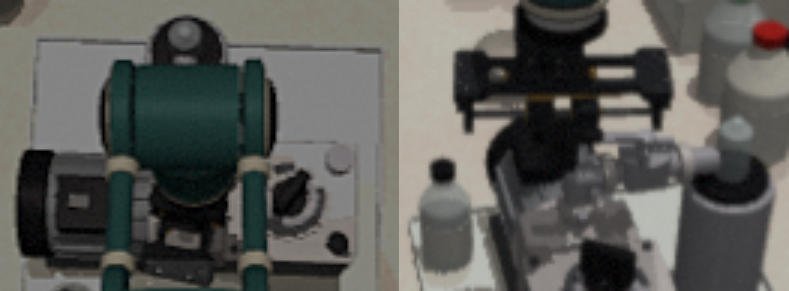

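The fingers stand on the -y side of the handle, at about (190,215) in the left half, without touching it. I'll push along the arc now.

```bash
python3 - <<'E'
from h import *
def ft(th,F0=np.zeros(2)):
    s=manip.state(); return -(s["contact_force"][:2])@np.array([np.sin(th),np.cos(th)])
b=ft(.2); print("bias",b)
for th in np.r_[np.arange(.2,1.40,.1),np.arange(1.40,1.5,.025)]:
    P,o=push(th,.017,.229,flip=np.pi); manip.move_linear(P,rate=.06,rot=o); f=ft(th)
    print(round(th,3),round(f,1),end="; ")
    if f>12: print("STOP");break
s=manip.state(); print(s["clock"],s["contact_force"],s["moment"],s["tool_pos"])
c=cams.capture("side"); cv2.imwrite("pics/side2.png",cv2.resize(c["image"][130:230,240:370],None,fx=5,fy=5))
E
```

```text
bias -0.8348471429055522
0.2 1.1; 0.3 -0.7; 0.4 1.2; 0.5 -0.3; 0.6 0.2; 0.7 -0.1; 0.8 0.9; 0.9 -0.6; 1.0 0.4; 1.1 0.0; 1.2 0.7; 1.3 0.2; 1.4 -0.1; 1.425 2.2; 1.45 3.5; 1.475 2.3; 1.5 0.4; 10.2 [-0.45525329  0.30698931  0.13231352] [0.01699338 0.48189622 0.05299578] [0.60948761 0.13471095 0.22901804]
```

View pics/side2.png

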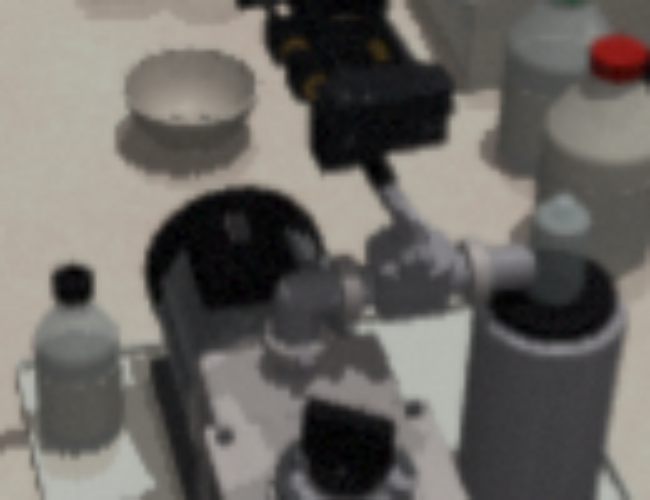

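The lever has followed and is now nearly across the pipe (handle at about (385,170), stem ending near (430,240)). I'll finish in small steps until the stop is felt.

```bash
python3 - <<'E'
from h import *
th=1.5; hit=0
while th<1.68:
    th+=.006
    P,o=push(th,.017,.229,flip=np.pi); manip.move_linear(P,rate=.01,rot=o)
    t=np.array([np.sin(th),np.cos(th)]); f=0
    for _ in range(3): f+=-manip.state()["contact_force"][:2]@t/3; manip.dwell(.02)
    m=manip.state()["moment"]; print(f"{th:.3f} {f:.1f} {m[1]:.2f}",end="; ")
    if f>7.5: break
s=manip.state(); print(s["clock"],s["contact_force"],s["tool_pos"]-P)
E
```

```text
1.506 2.6 0.55; 1.512 2.8 0.55; 1.518 2.7 0.60; 1.524 2.8 0.52; 1.530 2.6 0.58; 1.536 2.4 0.58; 1.542 3.2 0.58; 1.548 3.3 0.65; 1.554 2.7 0.56; 1.560 2.1 0.56; 1.566 2.9 0.57; 1.572 2.5 0.53; 1.578 2.6 0.54; 1.584 2.9 0.56; 1.590 2.7 0.57; 1.596 2.7 0.58; 1.602 3.2 0.69; 1.608 5.2 0.87; 1.614 5.4 0.98; 1.620 6.2 1.15; 1.626 7.0 1.22; 1.632 7.3 1.36; 1.638 9.0 1.45; 17.15 [-9.53256511  2.38824092  2.09532504] [-1.60470279e-03  7.87072488e-06 -9.15080149e-05]
```

The stop was met at a commanded angle of about 1.605 (calibration offset), with 9 N on the handle. I'll back off, check the lever, and grip the knob.

```bash
cat >> h.py <<'E'
KN=np.array([.5665,-.058])
E
python3 - <<'E'
from h import *
P,o=push(1.6,.045,.229,flip=np.pi); manip.move_linear(P,rate=.1,rot=o)
manip.move_linear([P[0],P[1],.31],rate=.25)
h=np.radians(-126); o=down(h)
manip.move_pose(np.r_[KN,.30],o); manip.set_gripper(.045,20)
c=cams.capture("side"); X=cloud(c).reshape(-1,3)
p=X[(X[:,2]>.226)&(X[:,2]<.255)&(X[:,0]>.58)&(X[:,0]<.67)&(X[:,1]>.08)&(X[:,1]<.2)]; print("lever",len(p),cv2.minAreaRect((p[:,:2]*1000).astype(np.float32)))
cv2.imwrite("pics/side3.png",cv2.resize(c["image"][130:250,220:380],None,fx=5,fy=5))
s=manip.state(); print(s["clock"],s["joint_pos"].round(2),s["contact_force"].round(2),s["moment"].round(2))
manip.move_linear(np.r_[KN,.181],rate=.12)
s=manip.state(); print(s["clock"],s["contact_force"].round(2),s["moment"].round(2),s["tool_pos"])
c=cams.capture("side"); cv2.imwrite("pics/side4.png",cv2.resize(c["image"][140:260,220:380],None,fx=5,fy=5))
E
```

```text
lever 0 ((0.0, 0.0), (0.0, 0.0), 0.0)
19.7333 [-0.15  0.03  1.76  0.    1.35  2.05] [-0.15 -0.1  -0.04] [ 0.12  0.18 -0.02]
20.875 [ 0.06 -0.16 -0.27] [ 0.03  0.12 -0.02] [ 0.56724327 -0.05808332  0.18200637]
```

View pics/side4.png

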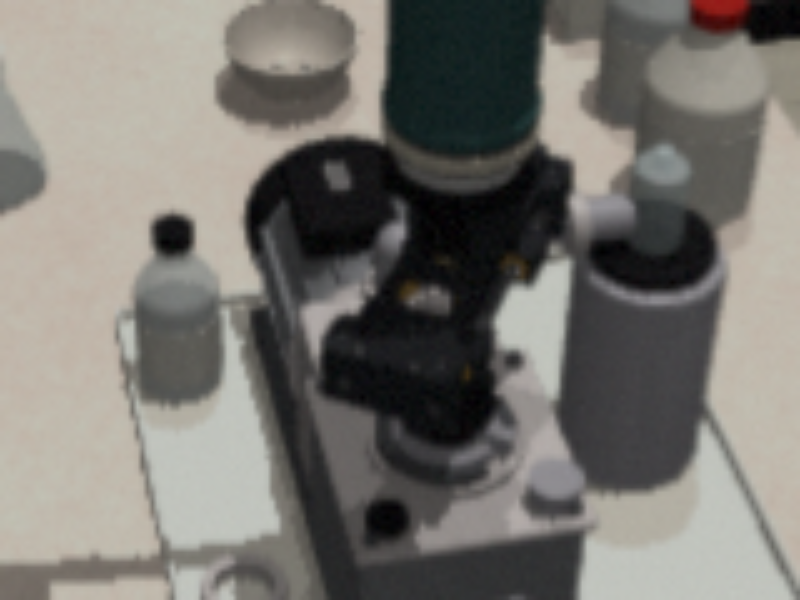

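The fingers are down around the bar at about (440,420) with no contact forces; the lever is hidden behind the gripper. I'll close and centre by force.

```bash
python3 - <<'E'
from h import *
w=manip.set_gripper(.010,12); s=manip.state()
h=np.radians(-126); y=np.array([np.cos(h),np.sin(h)])
print(s["clock"],s["gripper_width"],s["grasp_force"],s["contact_force"].round(2),s["moment"].round(2), "lat",s["contact_force"][:2]@y, s["tool_pos"])
E
```

```text
21.4917 0.013932676815777909 11.999594108347083 [1.57 0.86 1.86] [ 0.36 -0.04 -0.01] lat -1.6188521465999202 [ 0.56689838 -0.05760579  0.18126269]
```

```bash
python3 - <<'E'
from h import *
manip.set_gripper(.010,40)
def pr(t):
    s=manip.state(); print(t,round(s["clock"],2),s["contact_force"].round(1),s["moment"].round(2),s["tool_pos"].round(4),round(s["gripper_width"],4))
pr("grip")
for dz in(.002,.004,.006,.0085): manip.move_linear(np.r_[KN,.181+dz],rate=.02); manip.dwell(.05); pr(dz)
a=-126
for d in(10,20,30,40,50):
    manip.move_linear(np.r_[KN,.1895],rate=.03,rot=down(np.radians(a+d))); pr(d)
E
```

```text
grip 21.71 [1.8 1.6 1.2] [ 0.46 -0.07 -0.  ] [ 0.5669 -0.0577  0.1812] 0.0135
0.002 22.01 [ 5.6  2.3 -8. ] [ 0.47 -0.82  0.06] [ 0.5667 -0.0576  0.1816] 0.0137
0.004 22.31 [ 6.2  2.5 -9.1] [ 0.47 -0.85 -0.03] [ 0.5667 -0.0576  0.1833] 0.0136
0.006 22.61 [ 6.   2.5 -8.4] [ 0.45 -0.92 -0.01] [ 0.5667 -0.0576  0.1851] 0.0134
0.0085 22.93 [ 7.5  2.2 -9.6] [ 0.44 -0.92  0.08] [ 0.5667 -0.0576  0.1874] 0.0138
10 23.26 [ 6.7  1.  -9.3] [ 0.28 -0.96  0.02] [ 0.5666 -0.0578  0.1874] 0.0136
20 23.58 [ 6.3  1.5 -9.8] [ 0.18 -0.96  0.08] [ 0.5665 -0.058   0.1873] 0.0136
30 23.91 [  6.8   1.2 -10. ] [ 0.05 -0.91  0.03] [ 0.5665 -0.0582  0.1873] 0.0135
40 24.23 [  6.4  -0.4 -10.2] [-0.02 -0.98  0.01] [ 0.5665 -0.0585  0.1873] 0.0138
50 24.56 [ 5.9 -1.4 -9.2] [-0.23 -0.95  0.02] [ 0.5665 -0.0587  0.1874] 0.0135
```

The arm is compliant in z (about 5 N/mm), so the actual lift is about 6 mm. I'll lower lightly onto the ring at 50° and feel forward in small turns.

```bash
python3 - <<'E'
from h import *
def pr(t):
    s=manip.state(); print(t,round(s["clock"],2),s["contact_force"].round(1),"mz",s["moment"][2].round(2),s["tool_pos"][2].round(4)); return s
z=.1852; a=-126; dropped=False
for zz in(.1870,z): manip.move_linear(np.r_[KN,zz],rate=.01); manip.dwell(.05); s=pr(zz)
for d in np.arange(52,88,2):
    if s["tool_pos"][2]<.1842: dropped=True; break
    if abs(s["moment"][2])>.4: print("TORQUE"); break
    manip.move_linear(np.r_[KN,z],rate=.01,rot=down(np.radians(a+d))); manip.dwell(.05); s=pr(d)
print(dropped)
E
```

```text
0.187 25.01 [ 2.3 -3.3 -3.3] mz 0.05 0.187
0.1852 25.39 [-2.2 -3.6  3.9] mz 0.0 0.1868
52 25.69 [-1.7 -3.9  5.8] mz -0.07 0.1867
54 25.99 [-3.2 -4.4  5.6] mz -0.12 0.1867
56 26.29 [-2.3 -4.7  6.4] mz -0.12 0.1867
58 26.59 [-2.5 -4.6  6. ] mz -0.07 0.1866
60 26.89 [-1.  -4.9  6.1] mz -0.02 0.1866
62 27.19 [-1.4 -5.2  4.4] mz -0.07 0.1865
64 27.49 [-1.  -5.5  5.4] mz -0.02 0.1864
66 27.79 [-0.8 -5.7  3.5] mz 0.0 0.1861
68 28.09 [ 4.7 -5.8 -6.2] mz 0.13 0.184
True
```

It dropped at about 68° of turn, close to the visual estimate of 70°. I'll centre by 2°, lower fully and release.

```bash
python3 - <<'E'
from h import *
def pr(t):
    s=manip.state(); print(t,round(s["clock"],2),s["contact_force"].round(1),"mz",s["moment"][2].round(2),s["tool_pos"][2].round(4)); return s
o=down(np.radians(-126+70))
manip.move_linear(np.r_[KN,.1845],rate=.01,rot=o); manip.dwell(.05); pr("turn")
for z in(.1835,.1822,.1812): manip.move_linear(np.r_[KN,z],rate=.01); manip.dwell(.05); pr(z)
manip.set_gripper(.010,5); manip.dwell(.2); pr("soft")
manip.set_gripper(.04,5); manip.dwell(.2); pr("open")
manip.move_linear(np.r_[KN,.30],rate=.1); 
manip.move_pose([.42,-.35,.35],o); s=pr("away")
import pickle
for n in("top","side"):
    c=cams.capture(n); X=cloud(c).reshape(-1,3); pickle.dump(c,open(n+"9.pkl","wb"))
    for nm,b in dict(bar=(.195,.22,.52,.61,-.10,-.02),lever=(.226,.255,.58,.68,.08,.2)).items():
        p=X[(X[:,2]>b[0])&(X[:,2]<b[1])&(X[:,0]>b[2])&(X[:,0]<b[3])&(X[:,1]>b[4])&(X[:,1]<b[5])]
        if len(p): print(n,nm,len(p),np.percentile(p[:,2],[50,90]).round(4),cv2.minAreaRect((p[:,:2]*1000).astype(np.float32)))
    u,v,w,h=(212,135,133,100) if n=="top" else (240,150,133,100)
    cv2.imwrite(f"pics/{n}9.png",cv2.resize(c["image"][v:v+h,u:u+w],None,fx=6,fy=6,interpolation=cv2.INTER_CUBIC)[:600,:400*2])
E
python3 -c "
import cv2,numpy as np
a,b=cv2.imread('pics/top9.png'),cv2.imread('pics/side9.png')
cv2.imwrite('pics/m9.png',cv2.resize(np.vstack([a[40:600],b[40:600]]),None,fx=.53,fy=.53))"
```

```text
turn 28.39 [ 5.8 -6.5 -7.6] mz -0.01 0.1829
0.1835 28.69 [ 5.7 -7.  -7.5] mz -0.02 0.1819
0.1822 29.02 [ 3.8 -5.9 -5.2] mz 0.01 0.1813
0.1812 29.32 [ 1.6 -5.8 -0.8] mz 0.06 0.1813
soft 29.74 [ 1.  -4.7 -0.2] mz -0.04 0.1813
open 30.5 [-0.4 -0.3  0.2] mz 0.0 0.1812
away 33.09 [-0.2  0.8  0.7] mz 0.08 0.3496
top bar 78 [0.2085 0.2127] ((567.2190551757812, -55.630889892578125), (49.17277908325195, 13.819600105285645), 35.018001556396484)
top lever 143 [0.2412 0.2454] ((634.8692016601562, 122.54133605957031), (83.12556457519531, 17.307287216186523), 88.98065185546875)
side bar 112 [0.2064 0.2092] ((566.517333984375, -61.45899200439453), (49.05549240112305, 16.280834197998047), 31.40821075439453)
side lever 99 [0.2397 0.2418] ((633.2911987304688, 121.05192565917969), (78.32976531982422, 15.342741012573242), 88.8869400024414)
```

View pics/m9.png

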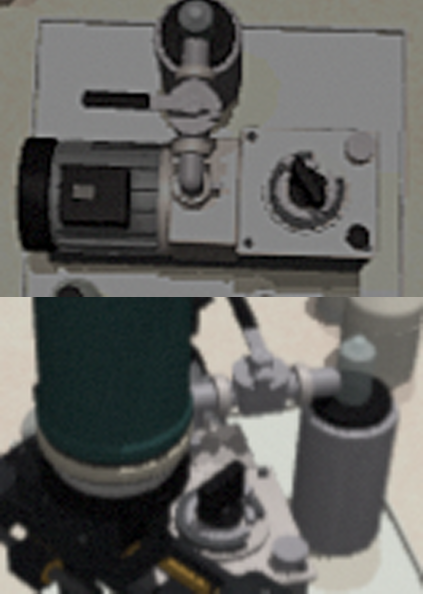

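The lever is across the pipe (handle at about (115,100) in the upper half, heading 89°). The knob has turned about 70° and is fully down, back at its original height. Nothing touches the robot, so I'm handing in.

```bash
python3 -c "
from h import *
print(order.close_job(), manip.state()['clock'])"
```

```text
the job is handed in; nothing more can be done
the job is handed in; nothing more can be done
```

I handed the job in at about 33 s (verdict not shown): the inlet lever is closed at its stop (about 9 N at the handle), and the ballast knob is down in the purge notch, turned about 70° and released, with the arm clear.

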